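# Square a carton into the measuring gauge

### The arm

A 6-joint arm with a two-finger parallel gripper is mounted at the origin on the work surface. World frame = base frame: x ahead of the robot, y to its left, z up, the work surface at z = 0. Lengths are in m, angles in rad, forces in N, time in s.
With the tool pointing down it reaches from about 0.275 to 0.725 m from the base axis. Payload 5.6 kg.
Tool frame: the origin (TCP) lies at the very end of the fingers, on their centre line; the grasp point (between the pads) lies 19 mm behind it (robot.hold_point_z is the distance from the TCP to the grasp point, in m); z points along the fingers, y is the line along which they close (so a half turn about z gives the same grasp; the last joint's range is limited). The gripper opens to 85 mm and grips with 20 to 120 N. Pads are 22 mm wide; open, the fingers measure 114 mm over their backs; the gripper's body (76 mm by 85 mm) begins 54 mm behind the grasp point. The pads swing forward as they close: fully open they stand 13 mm farther back than shut.
Start: joints at [0.285, 0.255, 0.108, 0, -1.424, -0.285], TCP at [0.55, 0, 0.231] pointing down, gripper open.
Joint ranges: [-2.95, 2.95], [-1.21, 1.97], [-1.09, 1.5], [-2.87, 1.71], [-2.94, -0.07], [-3.05, 3.05]. Speed limits (rad/s): [2.57, 2.57, 3.14, 3.14, 3.14, 3.14].

### API

Orientations are given as a 3x3 rotation matrix whose columns are the frame's x, y, z axes.
In Python, from bench import robot gives the robot as it stands. The module is installed in compiled form; this text tells all that it offers.
- The arm moves only by the tool send_rows, never from a script. Its argument "series" is a list of rows, each a list of 7 numbers: the shift along the tool's x, y, z in cm, then the turn, a rotation vector about the tool's x, y, z in degrees, then the closure, from 0 (fully open) to 1 (shut). A call has 1 to 5 rows; each row is the pose to reach, as a shift and turn from the pose commanded when the call began, along the tool's axes at that moment; what a row does not reach only later rows make up. A row lasts 1/8 s, in which the tool goes at most 62.5 mm and 10.7 degrees, less where a joint would pass 70% of its speed; a pose out of reach is approached as far as the arm can. A call with a gripper value outside its range is refused whole. The fingers move at their own pace and stop on an object; "grip_force" is the grip in N (left out, the last holds). Time passes only in rows, so rows that repeat a pose let the fingers close. It gives the time, the measured TCP pose, the force, the opening and the grip force at its end, in the units of the state.
- robot.get_state(): the state, without advancing time (a new reading comes with each control period).
- robot.read_camera(name): name is "scene" or "side" or "wrist"; returns a dict with "pixels" (480x640x3 uint8, blue, green, red), "mtx" (3x3 intrinsics, pixels), "k1" (the pictures are not rectified: a ray, as slopes to the right and down, at radius r is drawn at 1 + k1 r^2 times it, then the intrinsics apply), "view" (4x4, takes a point from world to camera coordinates). Camera axes: x right, y up, looking along -z (the intrinsics and any distortion apply to the point x, -y, -z); pixel columns grow to the right and rows downward; lengths in m; the calibration is good to about 2 mm. A picture is of the moment at which its call begins. There is no depth.
- robot.hand_in(): hands the job in; it is judged then, once.
Trained networks look in the newest picture that a camera, given by its name, has taken for a name from the list of things; names that differ only in an ending like _2 or _b are one class to them, and where a whole thing is asked for, a point or a joint stands for the part that bears it (a point fixed in the world has none). Each returns a list of dicts, best first, with "conf" (0 to 1); they miss things now and then, are a little off and sometimes report something else, mostly with a low value. They report only what shows in the picture. A call takes as long as a camera call.
- robot.cut_out(camera, query): "region" (480x640 bool, what is visible of it) and "box" ([left, top, right, bottom] in pixels, round what is visible of it).
The state is a dict: "time": time; "qpos": joint angles; "qd": joint speeds; "joint_torque": joint torques, N m; "tcp_pos": TCP position; "ee_rot": TCP orientation; "force": force on the tool from outside, world axes, zero at the start; "moment": the same for the moment, N m; "gripper_width": finger opening in m; "finger_force": force on a finger pad.
Only numpy, scipy, OpenCV 4.12 (cv2) and the standard library are available. Lean on these libraries where they do the work, as an engineer would, in place of code of your own. Each camera call takes 0.05 s, during which the arm holds its last target. There are 200 camera calls.

### The job

Measure the white carton by pushing only: without lifting it, push it along the bench until its long side lies flush against the aluminium fence of the measuring gauge, in the bay between the dark fixed stop and the red jaw. Then push the red jaw along the fence until the carton sits snug between jaw and stop, with no gap on either side. Leave carton and jaw there, and do not disturb the other things on the bench.

Things in the scene. Friction and masses are not known exactly. Their poses are not given: they have to be found in the camera images.
- carton: closed white carton, brown tape strip and yellow patch on top, 90 mm (its x) x 120 mm (its y, the long side) x 70 mm tall, 0.25 to 0.5 kg. Origin: centre of its underside; z up. It starts on the robot's side of the gauge, turned up to 0.35 rad from it, sometimes too far to either side to go straight into the bay.
- gauge: measuring gauge fixed to the bench: aluminium fence and dark steel stop at a right angle, each 18 mm thick, 50 mm tall. Origin: their inside corner, at bench height. The fence's inner face is this frame's plane x = 0, runs from y = 0 to -340 mm and faces -x, towards the robot; the stop's is the plane y = 0, faces -y, reaches from the fence to x = -80 mm. A thin green patch marks the bay.
- home (a point): point on the bench where the carton's origin lies when it is home in the corner: x = -45, y = -60 mm in the gauge's frame. Axes as the gauge's; the carton's are then parallel to them.
- jaw (a joint): travel of the red jaw along the fence, m, 0 to 0.20: grows as the jaw moves towards the stop (gauge +y). The jaw's inner face is at gauge y = -0.26 + value. It starts between 0 and 0.04 and is 0.14 when snug on the carton. It slides with about 2 N of friction and stays where it is left.
- jaw_face (a point): centre of the red jaw's inner face (towards the stop), 30 mm above the bench; axes as the gauge's. The jaw is an upright plate 15 mm thick: its outer face, the one to push, lies 15 mm behind this point (gauge -y) and spans 2 to 80 mm out from the fence and 4 to 55 mm above the bench. A red carriage over the fence, top at 64 mm, carries it.
- oil_filter: bystander, not to be disturbed: black round oil filter can, 74 mm across, 80 mm tall. Origin: centre of its underside.
- spark_box: bystander, not to be disturbed: small brown cardboard box, 56 x 56 x 75 mm tall. Origin: centre of its underside.
- fuel_filter: bystander, not to be disturbed: small blue round filter can, 56 mm across, 75 mm tall. Origin: centre of its underside.
- air_filter: bystander, not to be disturbed: oval air filter with black rims, 156 x 86 x 56 mm tall, long along its own x. Origin: centre of its underside.
- tape: bystander, not to be disturbed: yellow roll of tape lying flat, 90 mm across, 45 mm tall. Origin: centre of its underside.
- driver: bystander, not to be disturbed: screwdriver with orange handle, lying along its own x. Origin: at bench height under the joint of handle and blade, each 100 mm long.

How it is judged:
On the way, in this order (a step that is already met when the one before it is completed fails the run):
1. the carton's long side lies flush against the fence, in the bay, while the jaw is still well open (x of carton in the frame of gauge above -0.05 m and angle between the x axis of carton and the x axis of gauge, either way round below 0.06 rad and height (world z) of carton below 0.006 m and angle between carton's own z axis and vertical below 0.06 rad and y of carton in the frame of gauge below -0.055 m and y of carton in the frame of jaw_face above 0.055 m and value of joint jaw below 0.12 m), for 0.2 s.
2. the jaw is pushed up to the carton (value of joint jaw above 0.135 m), for 0.2 s.
At the end, for the whole second after the job is handed in: The carton stands flat on the bench, at rest, its long side within 5 mm of the fence, its end within 5 mm of the stop, square to the gauge within 0.06 rad, and the jaw within 5 mm of touching it (joint 0.135 to 0.145) (x of carton in the frame of gauge between -0.05 and -0.04 m and angle between the x axis of carton and the x axis of gauge, either way round below 0.06 rad and height (world z) of carton below 0.006 m and angle between carton's own z axis and vertical below 0.06 rad and y of carton in the frame of gauge between -0.065 and -0.055 m and value of joint jaw between 0.135 and 0.145 m and linear speed of carton below 0.01 m/s).
It fails at once if the carton is lifted or tipped (height (world z) of carton above 0.015 m or angle between carton's own z axis and vertical above 0.25 rad).
It fails at once if another thing on the bench is disturbed (moved 20 mm or tipped) (distance of any of oil_filter, spark_box, fuel_filter, air_filter, tape, driver from where it was at the start of the episode above 0.02 m or angle between any of oil_filter, spark_box, fuel_filter, air_filter, tape's own z axis and vertical above 0.3 rad).
It also fails if it takes over 61 s, if anything falls off the work surface, if the arm or the gripper's body presses on something with over 40 N, if the wrist force passes 120 N, or if a joint passes its speed limit or range.

## Working session

There is one attempt and no reset: what is moved stays moved. The work goes in short steps, Python scripts to look and compute and a tool call to move; the robot and the scene stay as the last step left them, time stands still between calls to the robot, and variables do not carry over. Pictures are saved under pics/ and viewed, at most 10 in all, crops included, and the job is handed in when it is done.

Besides the shell and the picture viewer there is one more tool, called after "Call:" in YAML: its name, and indented under it one key for each argument. send_rows: Moves the arm, as the interface text tells. Its arguments: {"type":"object","properties":{"series":{"type":"array"},"grip_force":{"type":"number"}},"required":["series"]}

```bash
mkdir -p pics; cat > h.py <<'E'
import numpy as np, cv2
from bench import robot
def cam(n):
    return robot.read_camera(n)
def ray(c,u,v):
    K=c["mtx"];x=(u-K[0,2])/K[0,0];y=(v-K[1,2])/K[1,1]
    X,Y=x,y
    for _ in range(20):
        s=1+c["k1"]*(X*X+Y*Y);X,Y=x/s,y/s
    V=np.array(c["view"]);R=V[:3,:3];t=V[:3,3]
    return -R.T@t, R.T@np.array([X,-Y,-1.])
def at(c,u,v,z):
    o,d=ray(c,u,v);return (o+d*(z-o[2])/d[2])[:2]
def proj(c,P):
    P=np.atleast_2d(P);V=np.array(c["view"]);q=P@V[:3,:3].T+V[:3,3]
    x=q[:,0]/-q[:,2];y=-q[:,1]/-q[:,2];s=1+c["k1"]*(x*x+y*y);K=c["mtx"]
    return np.c_[K[0,0]*x*s+K[0,2],K[1,1]*y*s+K[1,2]]
E
python3 - <<'E'
from h import *
a=[cam(n) for n in("scene","side")]
cv2.imwrite("pics/a.png",a[0]["pixels"]);cv2.imwrite("pics/b.png",a[1]["pixels"])
for c in a: print(np.linalg.inv(c["view"]).round(2)[:3,3],c["k1"])
for n in ["carton","gauge","jaw","oil_filter","spark_box","fuel_filter","air_filter","tape","driver"]:
  for cn,c in zip(("scene","side"),a):
    r=robot.cut_out(cn,n)
    if r: b=r[0]["box"]; print(n,cn,round(r[0]["conf"],2),np.round(b), "foot~",at(c,(b[0]+b[2])/2,(b[1]+b[3])/2,.035).round(3))
E
```

```text
[ 0.9  -0.31  0.88] -0.09209111451337122
[0.43 0.5  0.64] -0.011729020649132277
carton scene 0.92 [217. 213. 281. 288.] foot~ [ 0.539 -0.055]
carton side 0.74 [370. 172. 431. 253.] foot~ [ 0.537 -0.057]
gauge scene 0.86 [251. 201. 365. 359.] foot~ [ 0.681 -0.037]
gauge side 0.74 [265. 131. 376. 297.] foot~ [0.666 0.006]
jaw scene 0.64 [250. 292. 302. 344.] foot~ [ 0.679 -0.14 ]
jaw side 0.76 [317. 138. 380. 186.] foot~ [ 0.674 -0.141]
oil_filter scene 0.94 [326. 128. 360. 165.] foot~ [0.544 0.298]
oil_filter side 0.63 [400. 110. 440. 163.] foot~ [ 0.57  -0.275]
spark_box scene 0.7 [162. 314. 210. 362.] foot~ [ 0.56  -0.274]
spark_box side 0.77 [400. 110. 441. 161.] foot~ [ 0.57  -0.279]
fuel_filter scene 0.58 [216. 348. 246. 382.] foot~ [ 0.665 -0.263]
fuel_filter side 0.86 [365. 106. 391. 150.] foot~ [ 0.658 -0.265]
air_filter scene 0.93 [349. 173. 414. 230.] foot~ [0.704 0.215]
air_filter side 0.94 [197. 262. 292. 346.] foot~ [0.693 0.223]
tape scene 0.84 [349. 232. 394. 279.] foot~ [0.758 0.088]
tape side 0.79 [225. 206. 277. 264.] foot~ [0.754 0.101]
driver scene 0.61 [288. 292. 358. 366.] foot~ [ 0.766 -0.103]
driver side 0.56 [268. 145. 323. 208.] foot~ [ 0.751 -0.061]
```

View pics/a.png

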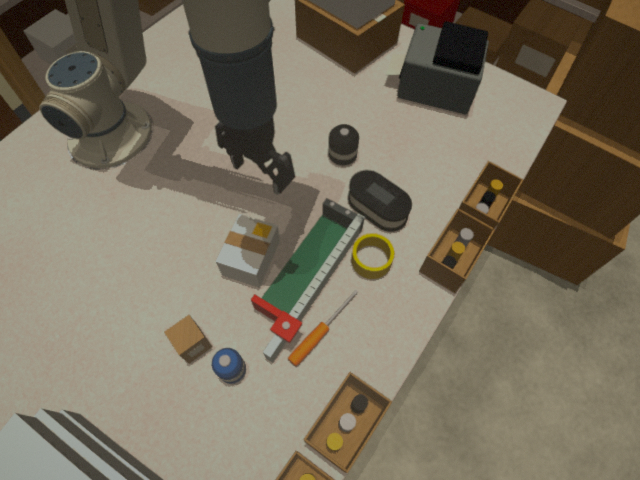

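View pics/b.png

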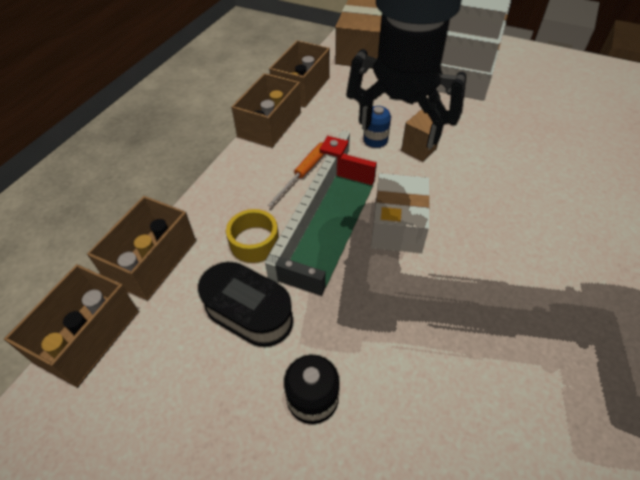

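```bash
python3 - <<'E'
import cv2
a=cv2.imread("pics/a.png");b=cv2.imread("pics/b.png")
cv2.imwrite("pics/a2.png",cv2.resize(a[195:365,205:385],None,fx=3.5,fy=3.5,interpolation=cv2.INTER_CUBIC))
cv2.imwrite("pics/b2.png",cv2.resize(b[125:305,255:445],None,fx=3.3,fy=3.3,interpolation=cv2.INTER_CUBIC))
E
```

```text
(no output)
```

View pics/a2.png

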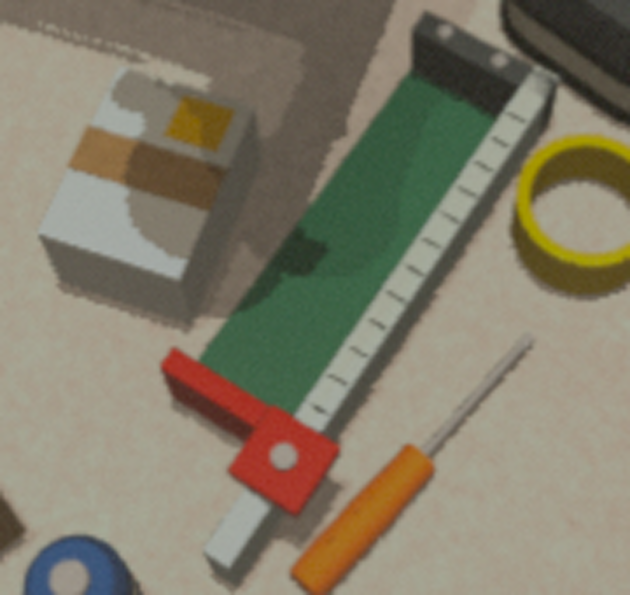

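View pics/b2.png

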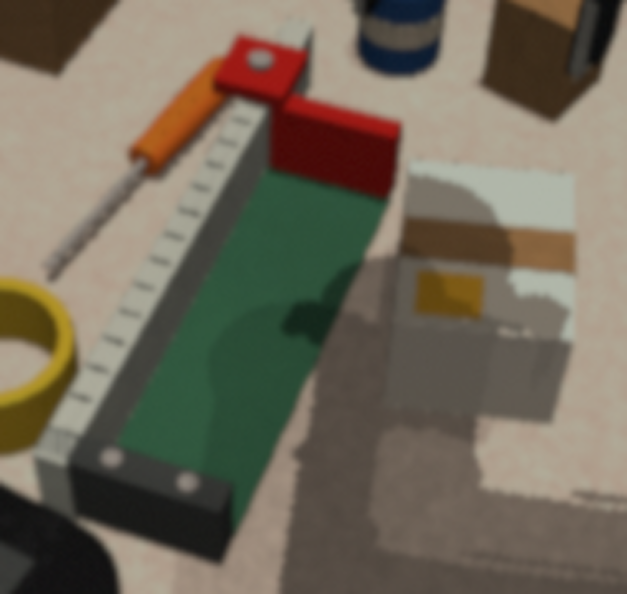

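```bash
cat > fit.py <<'E'
from h import *
from scipy.optimize import least_squares
def fit(obs,x0):
    # obs: list of (cam, uv, local fn(p)->xyz)
    def f(p):
        r=[]
        for c,uv,g in obs:
            l=np.array(g(p),float);C,S=np.cos(p[2]),np.sin(p[2])
            w=[p[0]+C*l[0]-S*l[1],p[1]+S*l[0]+C*l[1],l[2]]
            r+=list(proj(c,w)[0]-uv)
        return r
    s=least_squares(f,x0,loss="soft_l1");return s.x,np.array(f(s.x)).reshape(-1,2)
E
python3 - <<'E'
from fit import *
A=cam("scene");B=cam("side")
a=lambda u,v:np.array([205+u/3.5,195+v/3.5]); b=lambda u,v:np.array([255+u/3.3,125+v/3.3])
L=lambda *x:(lambda p:x)
g=[(A,a(428,12),L(-.08,.018,.05)),(A,a(415,37),L(-.08,0,.05)),(A,a(415,72),L(-.08,0,0)),(A,a(501,100),L(0,0,.05)),(A,a(555,75),L(.018,.018,.05)),(A,a(206,553),L(0,-.34,.05)),
(B,b(232,488),L(-.08,0,.05)),(B,b(222,562),L(-.08,.018,0)),(B,b(36,460),L(.018,.018,.05)),(B,b(83,447),L(0,0,.05)),
(A,a(175,348),lambda p:(-.08,-.26+p[3],.055)),(B,b(400,125),lambda p:(-.08,-.26+p[3],.055)),(B,b(390,197),lambda p:(-.08,-.26+p[3],.004))]
x,r=fit(g,[.68,.05,0,.02]);print("gauge",x.round(4));print(r.round(1).tolist())
c=[]
for q,l in zip([(122,65),(262,105),(183,277),(40,235)],[(-.045,.06),(.045,.06),(.045,-.06),(-.045,-.06)]): c.append((A,a(*q),L(*l,.07)))
for q,l in zip([(575,172),(408,160),(388,322),(573,345)],[(-.045,-.06),(.045,-.06),(.045,.06),(-.045,.06)]): c.append((B,b(*q),L(*l,.07)))
y,r=fit(c,[.54,-.055,0]);print("carton",y.round(4));print(r.round(1).tolist())
C,S=np.cos(x[2]),np.sin(x[2]);d=y[:2]-x[:2];print("carton in gauge",C*d[0]+S*d[1],-S*d[0]+C*d[1],y[2]-x[2])
E
```

```text
gauge [0.6806 0.13   0.0686 0.0025]
[[-1.7, -1.1], [-2.2, -2.5], [-2.4, -0.9], [4.6, -4.1], [0.4, 0.8], [-0.6, -0.5], [0.6, -1.5], [-0.2, 2.0], [-1.1, -2.2], [-0.5, -3.5], [-1.4, 0.9], [-2.0, 2.3], [-1.0, -0.2]]
carton [ 0.5398 -0.0538  0.2918]
[[-0.6, -0.5], [-1.6, -0.1], [-0.9, 0.3], [-0.9, -1.1], [-1.5, 0.9], [-1.0, -0.1], [-0.1, 0.4], [-1.0, -0.9]]
carton in gauge -0.15312560904765982 -0.17375495914695832 0.22321634150598874
```

```bash
python3 - <<'E'
from fit import *
A=cam("scene");B=cam("side")
a=lambda u,v:np.array([205+u/3.5,195+v/3.5]); b=lambda u,v:np.array([255+u/3.3,125+v/3.3])
L=lambda *x:(lambda p:x)
g=[(A,a(428,12),L(-.08,.018,.05)),(A,a(415,37),L(-.08,0,.05)),(A,a(415,72),L(-.08,0,0)),(A,a(555,75),L(.018,.018,.05)),(A,a(206,553),L(0,-.34,.05)),(A,a(232,570),L(.018,-.34,.05)),
(B,b(232,488),L(-.08,0,.05)),(B,b(222,562),L(-.08,.018,0)),(B,b(36,460),L(.018,.018,.05)),
(A,a(175,348),lambda p:(-.08,-.26+p[3],.055)),(B,b(400,125),lambda p:(-.08,-.26+p[3],.055)),(B,b(390,197),lambda p:(-.08,-.26+p[3],.004))]
x,r=fit(g,[.68,.05,0,.02]);print("gauge",x.round(4));print(r.round(1).tolist())
C,S=np.cos(x[2]),np.sin(x[2])
y=np.array([.5398,-.0538]);d=y[:2]-x[:2];print("carton in gauge",C*d[0]+S*d[1],-S*d[0]+C*d[1],.2918-x[2])
s=robot.get_state();print(s["ee_rot"].round(3),s["tcp_pos"],s["gripper_width"])
E
```

```text
gauge [0.6813 0.13   0.0674 0.0025]
[[-1.4, -1.0], [-1.9, -2.4], [-2.1, -0.8], [0.6, 0.9], [-0.5, -0.4], [-0.0, -0.2], [0.2, -1.6], [-0.6, 1.9], [-1.5, -2.4], [-1.2, 0.9], [-2.2, 2.3], [-1.2, -0.2]]
carton in gauge -0.15354089906568053 -0.17385703483479756 0.22441448973051162
[[ 0. -1.  0.]
 [-1. -0.  0.]
 [-0. -0. -1.]] [5.49995994e-01 3.93235567e-05 2.31291847e-01] 0.08497661711373772
```

Call:
send_rows:
  series:
    - [2,2,2,0,0,10,0]
    - [4,4,4,0,0,20,0]
    - [6,6,6,0,0,30,0]
    - [7.85,8,8,0,0,40,0]
    - [7.85,9.26,10,0,0,50,0]

```text
time: 1.82
tcp_pos: [0.4565, -0.0794, 0.1308]
ee_rot: [[-0.771, -0.637, 0.0], [-0.637, 0.771, -0.0], [-0.0, -0.0, -1.0]]
force: [0.3, 0.1, 0.2]
gripper_width: 0.0857
finger_force: 0.0
```

Call:
send_rows:
  series:
    - [0,0,0,0,0,10,0]
    - [0,0,3,0,0,20,0]
    - [0,0,6,0,0,23.3,0]
    - [0,0,9,0,0,23.3,0]
    - [0,0,11.8,0,0,23.3,0]

```text
time: 2.45
tcp_pos: [0.4575, -0.0785, 0.0125]
ee_rot: [[-0.958, -0.287, 0.0], [-0.287, 0.958, -0.0], [-0.0, -0.0, -1.0]]
force: [0.5, -0.3, 0.3]
gripper_width: 0.0855
finger_force: 0.0
```

```bash
python3 - <<'E'
from h import *
s=robot.get_state();print(s["ee_rot"].round(3),s["tcp_pos"],s["force"].round(1),s["time"])
for n in("scene","side"):
  c=cam(n);p=c["pixels"]
  r=robot.cut_out(n,"carton");print(r[0]["box"] if r else None)
  if n=="side": cv2.imwrite("pics/c.png",cv2.resize(p[100:340,230:530],None,fx=2.4,fy=2.4))
E
```

```text
[[-0.958 -0.287  0.   ]
 [-0.287  0.958 -0.   ]
 [-0.    -0.    -1.   ]] [ 0.45745806 -0.07848877  0.01247687] [ 0.5 -0.3  0.3] 2.45
[217.4, 214.6, 278.8, 286.9]
[373.2, 170.5, 432.4, 253.7]
```

View pics/c.png

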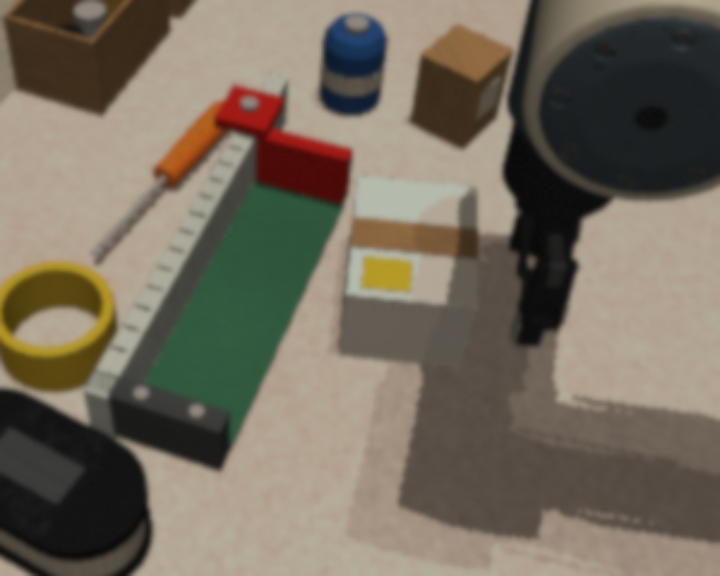

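Call:
send_rows:
  series:
    - [-1.4,0,0,0,0,0,0]
    - [-2.4,0,0,0,0,0,0]
    - [-3.2,0,0,0,0,0,0]
    - [-4,0,0,0,0,0,0]
    - [-5,0,0,0,0,0,0]

```text
time: 3.28
tcp_pos: [0.5053, -0.0644, 0.0142]
ee_rot: [[-0.958, -0.288, -0.001], [-0.288, 0.958, -0.001], [0.001, -0.001, -1.0]]
force: [-5.4, -1.2, 7.0]
gripper_width: 0.0853
finger_force: 0.0
```

Call:
send_rows:
  series:
    - [-1,0,0,0,0,0,0]
    - [-2,0,0,0,0,1,0]
    - [-3,0,0,0,0,3,0]
    - [-3.9,0,0,0,0,5,0]
    - [-4.8,0.1,0,0,0,7,0]

```text
time: 3.9
tcp_pos: [0.5512, -0.0495, 0.0142]
ee_rot: [[-0.986, -0.168, -0.001], [-0.168, 0.986, -0.001], [0.001, -0.001, -1.0]]
force: [-4.8, -1.2, 6.7]
gripper_width: 0.0855
finger_force: 0.0
```

```bash
cat > look.py <<'E'
import sys
from h import *
from scipy.optimize import minimize
G=np.array([.6813,.13,.0674])
def mask_fit(x0,h=.07):
    obs=[]
    for n in("scene","side"):
        c=cam(n);r=robot.cut_out(n,"carton")
        if r: obs.append((c,r[0]["region"]))
    def cost(p):
        C,S=np.cos(p[2]),np.sin(p[2]);t=0
        for c,m in obs:
            P=[[p[0]+C*x-S*y,p[1]+S*x+C*y,z] for x in(-.045,.045) for y in(-.06,.06) for z in(0,h)]
            k=np.zeros((1920,2560),np.uint8) if 0 else np.zeros((480,640),np.uint8)
            cv2.fillConvexPoly(k,np.round(cv2.convexHull(proj(c,P).astype(np.float32))*16).astype(np.int32),1,shift=4)
            k=k>0;t+=1-(k&m).sum()/(k|m).sum()
        return t
    s=minimize(cost,x0,method="Nelder-Mead",options=dict(initial_simplex=np.array(x0)+np.vstack([np.zeros(3),np.diag([.012,.012,.1])])))
    return s.x,s.fun
def gauge(p):
    d=np.array(p[:2])-G[:2];C,S=np.cos(G[2]),np.sin(G[2]);return np.array([C*d[0]+S*d[1],-S*d[0]+C*d[1]])
def tool():
    s=robot.get_state();R=s["ee_rot"];print("t",s["time"],"tcp",s["tcp_pos"].round(4),"tcp gauge",gauge(s["tcp_pos"]).round(4),"tool y yaw-90 rel gauge",round(np.arctan2(R[1,1],R[0,1])-np.pi/2-G[2],3),"F",s["force"].round(1))
E
python3 - <<'E'
from look import *
tool();p,f=mask_fit([.60,-.035,.2]);print(p,f,gauge(p),p[2]-G[2])
E
```

```text
t 3.9 tcp [ 0.5512 -0.0495  0.0142] tcp gauge [-0.1419 -0.1703] tool y yaw-90 rel gauge 0.101 F [-4.8 -1.2  6.7]
[ 0.60890637 -0.04046103  0.20181746] 0.15539675741204118 [-0.08370964 -0.16519836] 0.13441746205180155
```

Call:
send_rows:
  series:
    - [0.3,0,-0.6,0,0,0,0]
    - [-0.5,0,-0.6,0,0,1,0]
    - [-1.2,0,-0.6,0,0,3,0]
    - [-2.0,0,-0.6,0,0,5,0]
    - [-2.7,0,-0.6,0,0,5.7,0]

```text
time: 4.72
tcp_pos: [0.578, -0.0448, 0.019]
ee_rot: [[-0.998, -0.068, -0.001], [-0.068, 0.998, -0.0], [0.001, -0.0, -1.0]]
force: [-2.3, -0.7, 0.4]
gripper_width: 0.0856
finger_force: 0.8
```

```bash
python3 - <<'E'
from look import *
tool();p,f=mask_fit([.63,-.035,.1]);print(p,f,gauge(p),p[2]-G[2])
E
```

```text
t 4.725 tcp [ 0.578  -0.0448  0.019 ] tcp gauge [-0.1148 -0.1674] tool y yaw-90 rel gauge 0.001 F [-2.3 -0.7  0.4]
[ 0.63448233 -0.04092572  0.07925288] 0.2867150114638868 [-0.05822304 -0.16738451] 0.011852877141966062
```

Square to the gauge; about 13 mm to go. Push until the force rises.

Call:
send_rows:
  series:
    - [-0.5,0,0,0,0,0,0]
    - [-0.9,0,0,0,0,0,0]
    - [-1.2,0,0,0,0,0,0]
    - [-1.4,0,0,0,0,0,0]

```text
time: 5.42
tcp_pos: [0.5892, -0.044, 0.0189]
ee_rot: [[-0.998, -0.069, -0.005], [-0.069, 0.998, -0.0], [0.005, 0.0, -1.0]]
force: [-10.8, 0.3, 7.4]
gripper_width: 0.0854
finger_force: 5.5
```

Call:
send_rows:
  series:
    - [-0.3,0,0,0,0,0,0]
    - [-0.3,0,0,0,0,0,0]
    - [-0.3,0,0,0,0,0,0]

```text
time: 5.8
tcp_pos: [0.5892, -0.0442, 0.0184]
ee_rot: [[-0.998, -0.067, -0.011], [-0.067, 0.998, -0.0], [0.011, 0.0, -1.0]]
force: [-15.7, 1.7, 9.0]
gripper_width: 0.0857
finger_force: 7.7
```

```bash
python3 - <<'E'
from look import *
tool();p,f=mask_fit([.64,-.035,.08]);print(p,f,gauge(p),p[2]-G[2])
cv2.imwrite("pics/d.png",cv2.resize(cam("scene")["pixels"][190:370,200:400],None,fx=3.3,fy=3.3))
E
```

```text
t 5.8 tcp [ 0.5892 -0.0442  0.0184] tcp gauge [-0.1037 -0.1676] tool y yaw-90 rel gauge 0.0 F [-15.7   1.7   9. ]
[ 0.64572224 -0.03904738  0.07100761] 0.37628478160710677 [-0.04688215 -0.16626743] 0.003607606054080878
```

View pics/d.png

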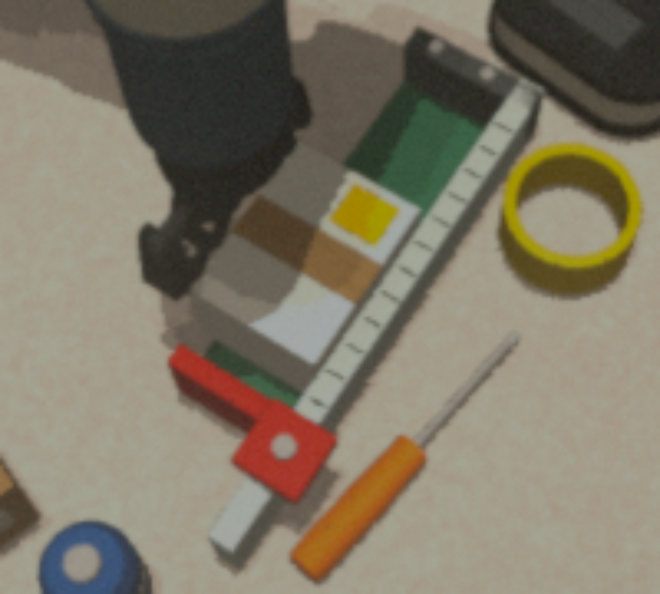

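Call:
send_rows:
  series:
    - [1.5,0,0,0,0,0,0]
    - [4,0,0,0,0,0,0]
    - [4,0,-5,0,0,0,0.5]
    - [4,0,-10,0,0,-5,1]
    - [2,-2,-14,0,0,-15,1]

```text
time: 6.68
tcp_pos: [0.5765, -0.0644, 0.1625]
ee_rot: [[-0.943, -0.332, 0.004], [-0.332, 0.943, 0.0], [-0.003, -0.001, -1.0]]
force: [1.6, 0.5, -0.6]
gripper_width: 0.0322
finger_force: 0.0
```

```bash
python3 - <<'E'
from look import *
tool();p,f=mask_fit([.64,-.035,.08]);print(p,f,gauge(p),p[2]-G[2])
s=robot.get_state();print(s["qpos"].round(2))
r=s["ee_rot"];t=s["tcp_pos"];C,S=np.cos(G[2]),np.sin(G[2]);g=np.array([-.045,-.315])
w=G[:2]+[C*g[0]-S*g[1],S*g[0]+C*g[1]];print(w,np.hypot(*w),"tool shift cm",(r.T@(np.r_[w,.14]-t)*100).round(2))
E
```

```text
t 6.675 tcp [ 0.5765 -0.0644  0.1625] tcp gauge [-0.1176 -0.1869] tool y yaw-90 rel gauge 0.271 F [ 1.6  0.5 -0.6]
[ 0.64611492 -0.04145565  0.08214521] 0.18082571251427526 [-0.04665255 -0.16869668] 0.014745210200038925
[ 0.16  0.34  0.05 -0.   -1.27 -1.4 ]
[ 0.6576171  -0.18731549] 0.6837743388025492 tool shift cm [ -3.69 -14.19   1.98]
```

Call:
send_rows:
  series:
    - [-0.8,-3,0,0,0,-10,1]
    - [-1.6,-6,0,0,0,-20,1]
    - [-2.4,-9,0,0,0,-30,1]
    - [-3.2,-12,0,0,0,-40,1]
    - [-3.7,-14.2,0,0,0,-50,1]

```text
time: 7.5
tcp_pos: [0.6569, -0.1877, 0.157]
ee_rot: [[-0.354, -0.935, -0.003], [-0.935, 0.354, 0.001], [0.001, 0.003, -1.0]]
force: [0.3, 0.5, 0.3]
gripper_width: 0.0
finger_force: 0.0
```

Call:
send_rows:
  series:
    - [0,0,0,0,0,-10,1]
    - [0,0,0,0,0,-20,1]
    - [0,0,1,0,0,-24.5,1]
    - [0,0,4,0,0,-24.5,1]
    - [0,0,4,0,0,-24.5,1]

```text
time: 8.12
tcp_pos: [0.6547, -0.1862, 0.1151]
ee_rot: [[0.06, -0.998, -0.008], [-0.998, -0.06, 0.002], [-0.002, 0.008, -1.0]]
force: [0.6, 0.1, -0.6]
gripper_width: -0.0
finger_force: 0.0
```

```bash
python3 - <<'E'
from look import *
tool();s=robot.get_state();print(s["ee_rot"].round(3),s["gripper_width"])
c=cam("scene");cv2.imwrite("pics/e.png",cv2.resize(c["pixels"][190:400,190:400],None,fx=2.8,fy=2.8))
E
```

```text
t 8.125 tcp [ 0.6547 -0.1862  0.1151] tcp gauge [-0.0478 -0.3137] tool y yaw-90 rel gauge -4.72 F [ 0.6  0.1 -0.6]
[[ 0.06  -0.998 -0.008]
 [-0.998 -0.06   0.002]
 [-0.002  0.008 -1.   ]] -2.7698431593119785e-05
```

View pics/e.png

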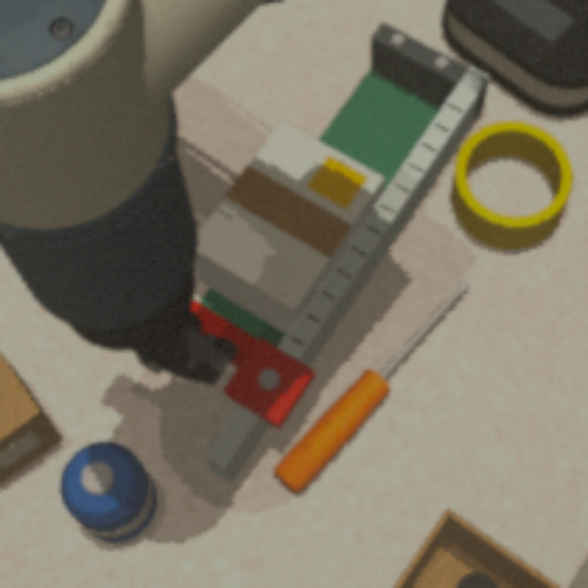

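Call:
send_rows:
  series:
    - [0,0,2,0,0,0,1]
    - [0,0,5,0,0,0,1]
    - [0,0,7.5,0,0,0,1]
    - [0,0,9,0,0,0,1]
    - [0,0,9,0,0,0,1]

```text
time: 8.8
tcp_pos: [0.6569, -0.1871, 0.0289]
ee_rot: [[0.061, -0.998, -0.001], [-0.998, -0.061, -0.0], [0.0, 0.001, -1.0]]
force: [0.9, -0.2, 1.9]
gripper_width: -0.0
finger_force: 0.0
```

Call:
send_rows:
  series:
    - [-1,0,0,0,0,0,1]
    - [-2,0,0,0,0,0,1]
    - [-3,0,0,0,0,0,1]
    - [-4,0,0,0,0,0,1]
    - [-5,0,0,0,0,0,1]

```text
time: 9.43
tcp_pos: [0.6545, -0.137, 0.03]
ee_rot: [[0.061, -0.998, 0.001], [-0.998, -0.061, -0.001], [0.001, -0.001, -1.0]]
force: [0.1, -1.9, 1.3]
gripper_width: -0.0001
finger_force: 1.2
```

```bash
cat > rem.py <<'E'
from look import *
tool();s=robot.get_state();r=s["ee_rot"];C,S=np.cos(G[2]),np.sin(G[2]);g=np.array([-.045,-.1465])
w=G[:2]+[C*g[0]-S*g[1],S*g[0]+C*g[1]];print("to final cm",(r.T@(np.r_[w,s["tcp_pos"][2]]-s["tcp_pos"])*100).round(2))
p,f=mask_fit([.646,-.035,.08]);print(p,f,gauge(p),p[2]-G[2])
E
python3 rem.py
```

```text
t 9.425 tcp [ 0.6545 -0.137   0.03  ] tcp gauge [-0.0447 -0.2646] tool y yaw-90 rel gauge -4.718 F [ 0.1 -1.9  1.3]
to final cm [-1.181e+01  1.000e-01 -1.000e-02]
[ 0.64655509 -0.03417969  0.23779652] 1.373580886367606 [-0.04572335 -0.16146688] 0.17039651567330621
```

Call:
send_rows:
  series:
    - [-0.9,0,0,0,0,0,1]
    - [-1.7,0,0,0,0,0,1]
    - [-2.5,0,0,0,0,0,1]
    - [-3.4,0,0,0,0,0,1]
    - [-4.3,0,0,0,0,0,1]

```text
time: 10.25
tcp_pos: [0.6513, -0.0937, 0.029]
ee_rot: [[0.061, -0.998, -0.001], [-0.998, -0.061, -0.0], [-0.0, 0.001, -1.0]]
force: [1.3, -3.2, -3.3]
gripper_width: -0.0001
finger_force: 1.8
```

Call:
send_rows:
  series:
    - [-0.9,0,0,0,0,0,1]
    - [-1.8,0,0,0,0,0,1]
    - [-2.7,0,0,0,0,0,1]
    - [-3.6,0,0,0,0,0,1]
    - [-4.5,0,0,0,0,0,1]

```text
time: 10.88
tcp_pos: [0.6486, -0.0488, 0.0292]
ee_rot: [[0.061, -0.998, -0.0], [-0.998, -0.061, -0.0], [-0.0, 0.0, -1.0]]
force: [-0.2, -3.3, -2.1]
gripper_width: 0.0002
finger_force: 1.8
```

```bash
python3 rem.py; python3 -c "
from h import *
cv2.imwrite('pics/f.png',cv2.resize(cam('side')['pixels'][110:320,240:450],None,fx=2.8,fy=2.8))"
```

```text
t 10.875 tcp [ 0.6486 -0.0488  0.0292] tcp gauge [-0.0447 -0.1762] tool y yaw-90 rel gauge -4.719 F [-0.2 -3.3 -2.1]
to final cm [-2.97  0.05  0.  ]
[0.64233888 0.03741716 0.068676  ] 0.9832949729231297 [-0.04510802 -0.08974863] 0.0012759976437945325
```

View pics/f.png

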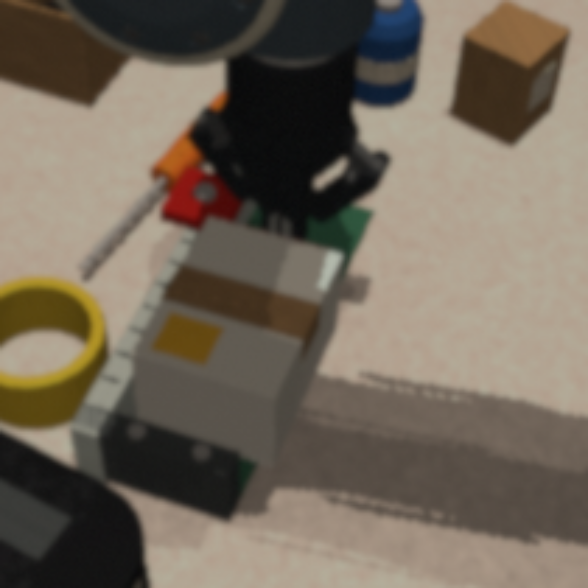

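Call:
send_rows:
  series:
    - [-0.7,0,0,0,0,0,1]
    - [-1.3,0,0,0,0,0,1]
    - [-1.8,0,0,0,0,0,1]
    - [-2.2,0,0,0,0,0,1]
    - [-2.6,0,0,0,0,0,1]

```text
time: 11.75
tcp_pos: [0.6477, -0.0233, 0.0297]
ee_rot: [[0.061, -0.998, 0.001], [-0.998, -0.061, -0.0], [0.0, -0.001, -1.0]]
force: [1.7, -3.4, 2.7]
gripper_width: -0.0
finger_force: 2.0
```

Call:
send_rows:
  series:
    - [-0.3,0,0,0,0,0,1]
    - [-0.5,0,0,0,0,0,1]
    - [-0.5,0,0,0,0,0,1]

```text
time: 12.12
tcp_pos: [0.6472, -0.0194, 0.0295]
ee_rot: [[0.061, -0.998, 0.0], [-0.998, -0.061, -0.001], [0.001, -0.0, -1.0]]
force: [1.5, -6.9, 2.2]
gripper_width: 0.0005
finger_force: 3.5
```

Force is rising; continue gently.

Call:
send_rows:
  series:
    - [-0.2,0,0,0,0,0,1]
    - [-0.4,0,0,0,0,0,1]
    - [-0.5,0,0,0,0,0,1]
    - [-0.5,0,0,0,0,0,1]

```text
time: 12.62
tcp_pos: [0.6471, -0.0193, 0.0296]
ee_rot: [[0.06, -0.998, -0.0], [-0.998, -0.06, -0.008], [0.008, 0.001, -1.0]]
force: [5.1, -22.1, -1.3]
gripper_width: 0.0002
finger_force: 11.4
```

```bash
python3 rem.py
```

```text
t 12.625 tcp [ 0.6471 -0.0193  0.0296] tcp gauge [-0.0442 -0.1467] tool y yaw-90 rel gauge -4.719 F [  5.1 -22.1  -1.3]
to final cm [-0.02  0.08 -0.  ]
[0.64038771 0.06625082 0.06564229] 0.8130892161181672 [-0.04511284 -0.06084904] -0.0017577148746769355
```

Call:
send_rows:
  series:
    - [1,0,0,0,0,0,1]
    - [3,0,0,0,0,0,1]
    - [5,0,0,0,0,0,1]
    - [5,0,-5,0,0,0,1]
    - [5,0,-10,0,0,0,1]

```text
time: 13.45
tcp_pos: [0.649, -0.0645, 0.1298]
ee_rot: [[0.06, -0.998, -0.002], [-0.998, -0.06, 0.0], [-0.0, 0.002, -1.0]]
force: [0.2, -0.1, -0.4]
gripper_width: -0.0004
finger_force: 0.0
```

Call:
send_rows:
  series:
    - [5,4,-3,0,0,0,1]
    - [8,8,-3,0,0,0,1]
    - [11,12,-3,0,0,0,1]
    - [14,16,-3,0,0,0,1]
    - [14,16,-3,0,0,0,1]

```text
time: 14.08
tcp_pos: [0.4961, -0.215, 0.1599]
ee_rot: [[0.058, -0.998, 0.0], [-0.998, -0.058, 0.0], [-0.0, -0.0, -1.0]]
force: [1.8, 0.3, -0.3]
gripper_width: 0.0001
finger_force: 0.0
```

```bash
python3 rem.py; python3 -c "
from h import *
cv2.imwrite('pics/g.png',np.hstack([cv2.resize(cam(n)['pixels'][y:y+210,x:x+190],None,fx=2.1,fy=2.1) for n,x,y in(('scene',210,180),('side',250,120))]))"
```

```text
t 14.075 tcp [ 0.4961 -0.215   0.1599] tcp gauge [-0.208  -0.3317] tool y yaw-90 rel gauge -4.722 F [ 1.8  0.3 -0.3]
to final cm [-1.868e+01 -1.612e+01  1.000e-02]
[0.6395381  0.06726113 0.04663372] 0.43507782555181074 [-0.04589248 -0.0597838 ] -0.020766278454919393
```

View pics/g.png

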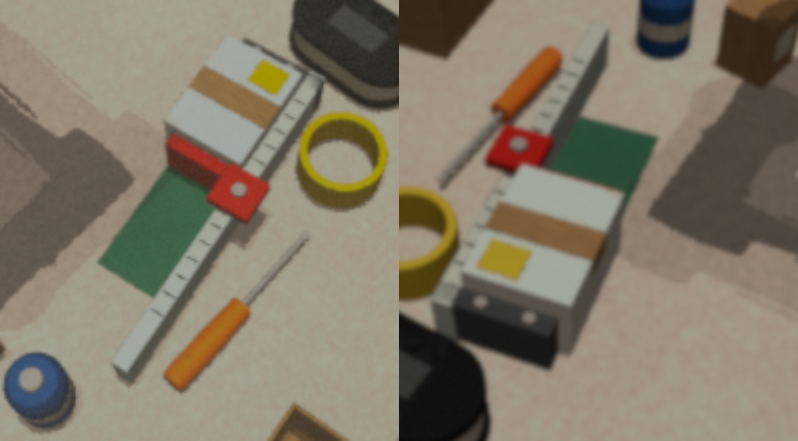

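Both views show the carton snug in the corner, with the jaw touching its end and the other things in place. I'm handing in.

```bash
python3 -c "
from bench import robot
print(robot.hand_in())"
```

```text
the job is handed in; nothing more can be done
None
```

The carton is flush against the fence and snug between stop and jaw, as the last camera views show. The job is handed in at about 14 s, but the system did not report a verdict.

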